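Index a housed strip on the router sled's key and clamp it down

TASK

Set the pale wooden strip up for its next router cut: lay it on the router sled, slot downwards and square against the fence, and work it along with a light hand, never forcing it, until the slot drops over the brass index key. Only when you feel that it sits fully down, flat on the sled's base, swing the toggle clamp's red handle all the way down so that the clamp's foot presses on the strip and locks. Let go, and leave everything else on the bench where it is.

Things in the scene. Friction and masses are not known exactly. Their poses are not given: they have to be found in the camera images.
- sled: Router sled fixed to the bench: grey base, top 18 mm above the bench, x -55 to +95 mm and y -110 to +235 mm in its frame. Own x points to the fence, own y along it to the clamp. Origin on the underside, on the middle line (x = 0) of a strip that lies against the fence, at the zero end of the key's track. The fence's gap is free but for a black key-lock knob (x 58 to 82 mm, 20 mm high).
- fence_top (a point): Point on the line of the fence's face (x = +22 mm in the sled's frame), at its top edge, 32 mm above the base, in the middle of the gap. The dark fence is in two halves, each from 45 to 100 mm either side of this point along y; the 90 mm gap between them takes a finger behind the strip. Behind the half at -y stands a red guard block as high as the fence.
- track_zero (a point): Zero end of the index key's track, on the base. The brass key stands on the base across the strip's path: 10 mm wide (y), 38 mm long (x), 8 mm high, square upper edges. It is adjustable along the fence: its middle is locked somewhere between 3 and 27 mm from this point along the sled's +y, differently each time; where is not reported and must be felt (or seen).
- strip: Pale strip, loose, slot down: 44 mm wide (own x), 180 long (own y), 24 thick, 0.09 to 0.15 kg. Origin in the middle of its underside. A slot 12 mm wide, 8 deep runs across the underside's middle along own x. Both ends alike: either way round will do. Underside 26 mm above the bench on top of the key, 18 mm when fully down. It bruises above 60 N: land it slowly (10 mm/s), press with 3 to 8 N.
- clamp: Horizontal-handle toggle clamp on a wooden foot plate 44 x 60 mm, fixed on the sled beyond the strip's end. Origin under the plate's middle, 163 mm from the sled's origin along the sled's y, 18 mm above the bench; axes as the sled's. Its frame reaches 48 mm above this origin, its open arm and handle about 115 and 150 mm.
- clamp_arm: Clamp's steel arm; origin on its pivot (14 mm towards the strip from the clamp's origin, 43 mm above it). Closed, it lies level over the strip; its sprung rubber foot, 16 mm across, 68 mm from the pivot, presses on the strip's top with about 7 N, 12 to 36 mm in from its end. It moves only with the handle. Open, it stands up, the foot 115 mm from the sled's origin along y, 100 mm above the base.
- handle_pivot (a point): Pin joining handle and arm; own y points along the handle to its tip. The handle turns about the sled's x axis: nearly upright (77 deg above level) when open, level, pointing to the sled's +y, when closed. Closed, the pin is 43 mm straight above the clamp's origin; open, 14 mm lower and 12 mm nearer the strip. Push the handle outwards and down, 2 to 10 N; it locks level, at a hard stop.
- handle_tip (a point): Outer end of the handle's round red grip, 118 mm from the pivot pin; own y along the handle, outwards. The grip is 17 mm thick and reaches from 36 to 118 mm from the pin. The handle stays where it is left; the effort rises as the foot meets the strip.
- uncut_strip: Bystander: dark strip 180 x 44 x 24 mm with no slot, origin under its middle.
- offcut: Bystander: dark wood block 50 x 70 x 35 mm beyond the strip.
- glue: Bystander: white glue bottle, 60 mm thick, 160 mm high.
- screw_jar: Bystander: glass jar with red cap, 68 mm thick, 90 mm high.
- mallet: Bystander: hammer lying on the bench.
- screwdriver: Bystander: screwdriver lying on the bench.
- tape: Bystander: yellow tape measure, 62 x 34 x 60 mm.
Mind the look-alikes: they are no part of the job. What is shaped like the strip but pink is not meant.

How it is judged:
By the outcome, as a careful person would: the job done as asked, in the order asked, and still so for the second after the job is handed in, with the robot touching nothing.
It also fails if it takes over 67 s, if anything falls off the work surface, if the arm or the gripper's body presses on something with over 40 N, if the wrist force passes 120 N, or if a joint passes its speed limit or range.

ROBOT

A 6-joint arm with a two-finger parallel gripper is mounted at the origin on the work surface. World frame = base frame: x ahead of the robot, y to its left, z up, the work surface at z = 0. Lengths are in mm, angles in rad, forces in N, time in s.
With the tool pointing down it reaches from about 275 to 1000 mm from the base axis. Payload 8.4 kg.
Tool frame: the origin (TCP) lies at the very end of the fingers, on their centre line; the grasp point (between the pads) lies 19 mm behind it; z points along the fingers, y is the direction in which the jaws open and shut (so a half turn about z gives the same grasp; the last joint's range is limited). The gripper opens to 85 mm and grips with 20 to 120 N. Pads are 22 mm wide; open, the fingers measure 114 mm over their backs; the gripper's body (76 mm by 85 mm) begins 54 mm behind the grasp point. The pads swing forward as they close: fully open they stand 13 mm farther back than shut.
Start: joints at [-1.155, 0.353, 1.633, -0, 1.155, -0.002], TCP at [253.593, -571.243, 231.281] pointing down, gripper open.
Joint ranges: [-2.63, 2.63], [-0.92, 2.1], [0.06, 2.66], [-1.3, 4.44], [0, 2.69], [-3.02, 3.02]. Speed limits (rad/s): [2.22, 2.22, 2.79, 3.14, 3.14, 3.14].

INTERFACE

Orientations are given as [roll, pitch, yaw] about the fixed x, y, z axes, in that order (R = Rz(yaw) Ry(pitch) Rx(roll)).
In Python, from rig import r, vision gives the robot as it stands.
- The arm moves only by the tool move_arm, never from a script. Its argument "series" is text: rows parted by semicolons, each of 7 numbers parted by spaces: the closure, from -1 (fully open) to 1 (shut), then the shift along the tool's x, y, z in units of 40 mm (1.0 is 40 mm), then the turn, a rotation vector about the tool's x, y, z in degrees. In form: grip tx ty tz ax ay az; .... A call has 1 to 20 rows; each row shifts and turns the pose as measured when the row begins, along the tool's axes as they then stand; what a row does not reach is not made up. A row lasts 1/8 s, in which the tool goes at most 62.5 mm and 10.7 degrees, less where a joint would pass 70% of its speed; a pose out of reach is approached as far as the arm can. A call is refused whole if a number of a shift passes 1 or a number of a turn 10.7, either way. A call with a gripper value outside its range is refused whole. The fingers move at their own pace and stop on an object; "grip_force" is the grip in N (left out, the last holds). Time passes only in rows, so rows that do not move let the fingers close. It gives the time, the measured TCP pose, the force and the opening at its end, in the units of the state.
- r.sense(): the state, without advancing time (a new reading comes with each control period).
- vision.grab_frame(name): name is "scene" or "top"; returns the picture (384x512x3 uint8, red, green, blue); there is no depth.
- vision.camera_params(name): a dict with "fx", "fy", "cx", "cy" (pixels), "k1" (the pictures are not rectified: a ray, as slopes to the right and down, at radius r is drawn at 1 + k1 r^2 times it, then the intrinsics apply), "position" and "rotation" of the camera in the world. Camera axes: x right, y up, looking along -z (the intrinsics and any distortion apply to the point x, -y, -z); pixel columns grow to the right and rows downward; lengths in mm; the calibration is good to about 2 mm. A picture is of the moment at which its call begins. camera_params takes no time and is no camera call.
- r.sign_off(): hands the job in, once; it reports no verdict.
The state is a dict: "clock": time; "qpos": joint angles; "qvel": joint speeds; "joint_efforts": joint torques, N m; "eef_pos": TCP position; "tcp_rot": TCP orientation; "contact_force": force on the tool from outside, world axes, zero at the start; "wrist_torque": the same for the moment, N m; "opening": opening from 0.0 (shut) to 1.0 (fully open).
Only numpy, scipy, OpenCV 4.12 (cv2) and the standard library are available. Lean on these libraries where they do the work, as an engineer would, in place of code of your own. Each camera call takes 0.05 s, during which the arm holds its last target. There are 200 camera calls.

## Working session

There is one attempt and no reset: what is moved stays moved. The work goes in short steps, Python scripts to look and compute and a tool call to move; the robot and the scene stay as the last step left them, time stands still between calls to the robot, and variables do not carry over. Pictures are saved under pics/ and viewed, about 8 in all and at most 12, crops included, and the job is handed in when it is done.

Besides the shell and the picture viewer there is one more tool, called as name(argument=value, ...), one argument or row to a line, values as JSON. move_arm: Moves the arm, as the interface text tells. Its arguments: {"type":"object","properties":{"series":{"type":"string"},"grip_force":{"type":"number"}},"required":["series"]}

```bash
ls; mkdir -p pics; python3 - <<'E'
from rig import r, vision
import cv2
for n in ("scene","top"):
    im=vision.grab_frame(n); cv2.imwrite(f"pics/{n}0.png",cv2.resize(im[:,:,::-1],(800,600),interpolation=cv2.INTER_CUBIC)); cv2.imwrite(f"raw_{n}.png",im[:,:,::-1])
    print(n,vision.camera_params(n))
print(r.sense())
E
```

```text
pics
scene {'fx': 474.93172424834523, 'fy': 474.93172424834523, 'cx': 256.7903862693783, 'cy': 185.4963532368199, 'k1': -0.10149529087633792, 'position': array([1422.61712838,   -8.08279634, 1588.18048407]), 'rotation': array([5.76152694e-01, 3.23104069e-04, 1.65464251e+00])}
top {'fx': 490.80142915587066, 'fy': 490.80142915587066, 'cx': 264.6154421686692, 'cy': 188.51588187137168, 'k1': -0.06997939641037224, 'position': array([ 321.71272361,  -71.08236794, 1694.96507022]), 'rotation': array([ 0.08199885, -0.01321708, -1.59945749])}
{'clock': 0.1, 'qpos': array([-1.15543078e+00,  3.53557763e-01,  1.63404503e+00,  2.09473910e-05,
        1.15521866e+00, -2.39544874e-03]), 'qvel': array([ 0.00022863, -0.00085231, -0.0016907 , -0.00046403,  0.00160647,
        0.00086422]), 'joint_efforts': array([-7.67926231e-04, -6.06357193e+01, -3.42819786e+01, -3.58439968e-05,
        3.85725492e-03,  2.94187680e-05]), 'eef_pos': array([ 253.40952019, -570.85827548,  230.65626323]), 'tcp_rot': array([-3.14036391e+00, -2.20974725e-05,  4.17752514e-01]), 'contact_force': array([ 0.84946116,  0.12271097, -0.17602386]), 'wrist_torque': array([ 0.00614425, -0.03855097, -0.03760386]), 'opening': 0.9999136590180787}
```

View pics/scene0.png

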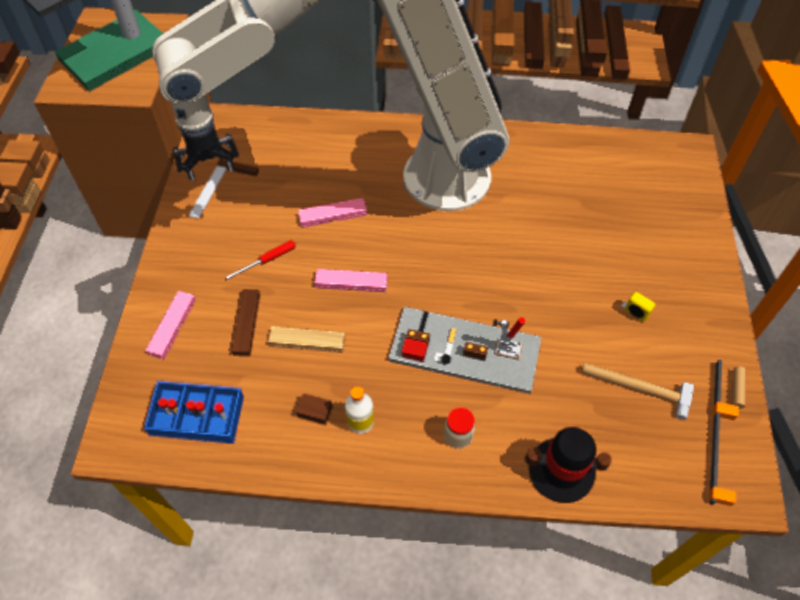

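View pics/top0.png

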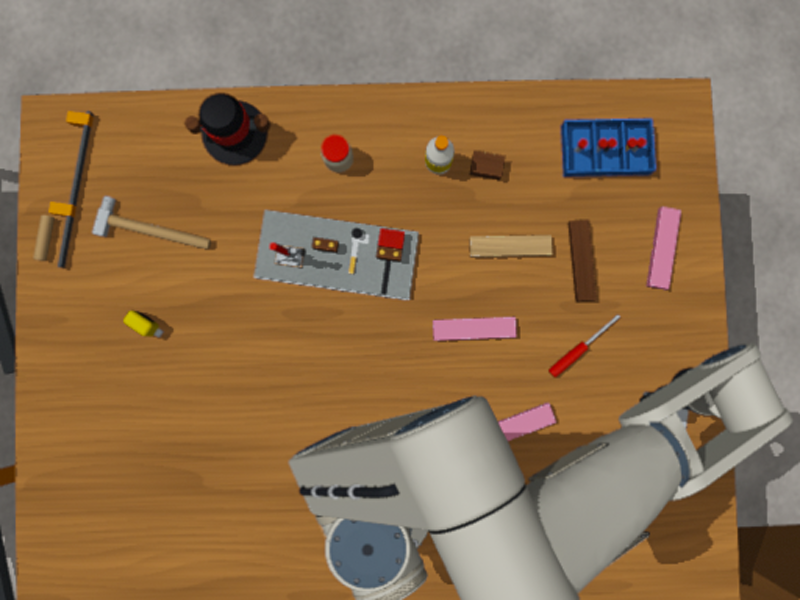

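The top view shows the pale strip at about (511,246), in 800x600 pixels. The sled is at about (337,254) with its clamp at the left (+y), the brass key near (352,265), the knob at (358,233) and the red guard at (391,240). The scene view agrees, and the pink strips are look-alikes.

```bash
cat > h.py <<'E'
import numpy as np, cv2
from scipy.spatial.transform import Rotation as R
from rig import r, vision
def cam(n):
    c=vision.camera_params(n); return c,R.from_euler('xyz',c['rotation']).as_matrix()
def ray(n,uv):
    c,M=cam(n); K=np.array([[c['fx'],0,c['cx']],[0,c['fy'],c['cy']],[0,0,1]])
    p=cv2.undistortPoints(np.array(uv,float).reshape(-1,1,2),K,np.array([c['k1'],0,0,0.]))[:,0]
    d=np.c_[p[:,0],-p[:,1],-np.ones(len(p))]@M.T
    return np.array(c['position']),d
def onz(n,uv,z):
    o,d=ray(n,uv); return o+d*((z-o[2])/d[:,2])[:,None]
def proj(n,P):
    c,M=cam(n); q=(np.array(P,float).reshape(-1,3)-c['position'])@M
    s=np.c_[q[:,0],-q[:,1]]/-q[:,2:]; s=s*(1+c['k1']*(s**2).sum(1,keepdims=True))
    return s*[c['fx'],c['fy']]+[c['cx'],c['cy']]
def blobs(im,lo,hi,box=None,amin=15):
    m=cv2.inRange(cv2.cvtColor(im,cv2.COLOR_RGB2HSV),np.array(lo),np.array(hi))
    if box:
        k=np.zeros_like(m); x0,y0,x1,y1=box; k[y0:y1,x0:x1]=1; m=m*k
    cs,_=cv2.findContours(m,cv2.RETR_EXTERNAL,cv2.CHAIN_APPROX_NONE)
    return sorted([c for c in cs if cv2.contourArea(c)>=amin],key=cv2.contourArea,reverse=True)
def rect(n,c,z):
    p=onz(n,c[:,0,:],z)[:,:2].astype(np.float32); return cv2.minAreaRect(p)
E
python3 - <<'E'
from h import *
f=lambda n:cv2.imread(f'raw_{n}.png')[:,:,::-1].copy()
for n,sb,lb in(("top",(150,120,280,210),(290,140,365,175)),("scene",(230,185,360,260),(160,200,230,235))):
    im=f(n); hs=cv2.cvtColor(im,cv2.COLOR_RGB2HSV)
    uv=proj(n,[[0,0,0]]); print(n)
    u,v=((326,158) if n=='top' else (196,217)); print('strip hsv',hs[v,u]); 
    u,v=((190,170) if n=='top' else (300,235)); print('sled hsv',hs[v,u])
    for c in blobs(im,(12,40,120),(28,150,255),lb)[:1]: print('strip',rect(n,c,24),cv2.contourArea(c))
    g=blobs(im,(0,0,60),(180,60,230),sb)
    g=g[:1]
    hull=cv2.convexHull(g[0]); print('sled',rect(n,hull,18))
    print('corners',onz(n,cv2.boxPoints(cv2.minAreaRect(g[0])),18).round(1).tolist())
    for c in blobs(im,(18,140,120),(32,255,255),sb,4)[:3]: print('brass',rect(n,c,26),cv2.contourArea(c))
    for c in blobs(im,(0,180,90),(6,255,255),sb,8)[:4]: print('red',cv2.boundingRect(c), rect(n,c,50))
a=f('top')[125:205,155:285,::-1]; b=f('scene')[190:255,240:350,::-1]
cv2.imwrite('pics/crop.png',np.vstack([cv2.resize(a,(780,480)),]))
cv2.imwrite('pics/crop2.png',cv2.resize(b,(770,455)))
E
```

```text
top
strip hsv [ 19 112 177]
sled hsv [ 17  72 120]
strip ((562.3887329101562, -312.9456787109375), (44.3055534362793, 183.57180786132812), 0.030037719756364822) 610.0
sled ((552.9310913085938, 71.1641616821289), (346.0451965332031, 153.27328491210938), 80.12179565429688)
corners [[506.9, 253.6, 18.0], [658.8, 230.0, 18.0], [598.7, -112.4, 18.0], [447.7, -86.2, 18.0]]
brass ((527.14892578125, 36.287986755371094), (9.010736465454102, 31.664520263671875), 79.34056854248047) 15.0
brass ((554.7471313476562, -29.126249313354492), (9.78890609741211, 9.722551345825195), 43.251766204833984) 6.0
brass ((575.0761108398438, 81.8402099609375), (10.322510719299316, 6.924855709075928), 88.41304016113281) 5.5
red (242, 147, 17, 12) ((580.0, -51.29778289794922), (51.108978271484375, 37.69525909423828), 80.24629211425781)
red (173, 156, 5, 4) ((569.780517578125, 203.23672485351562), (13.724533081054688, 10.237981796264648), 88.37642669677734)
scene
strip hsv [ 20 124 245]
sled hsv [ 39  10 175]
strip ((567.9585571289062, -312.345703125), (182.82769775390625, 51.11249542236328), 89.4666519165039) 479.5
sled ((547.4387817382812, 74.02601623535156), (344.0316162109375, 176.39622497558594), 80.22321319580078)
corners [[605.7, -108.9, 18.0], [426.8, -89.6, 18.0], [491.9, 264.5, 18.0], [663.5, 228.0, 18.0]]
brass ((529.3222045898438, 37.47825622558594), (9.168434143066406, 36.72882080078125), 80.63504028320312) 13.0
brass ((697.9776000976562, -164.7227020263672), (19.846561431884766, 3.617121696472168), 6.485707759857178) 4.0
red (257, 216, 17, 14) ((584.3505249023438, -48.709808349609375), (54.338134765625, 45.38250732421875), 78.97721099853516)
red (325, 203, 11, 13) ((508.76629638671875, 190.8223876953125), (14.35055923461914, 62.1735725402832), 56.757137298583984)
```

View pics/crop.png

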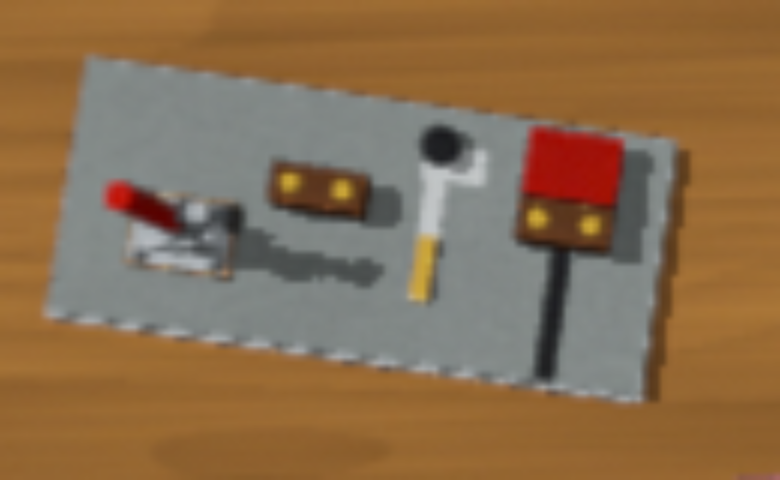

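```bash
cat >> h.py <<'E'
def plan(p,yaw_deg,n,g):
    s=r.sense(); P=np.array(s['eef_pos']); A=R.from_euler('xyz',s['tcp_rot']); B=R.from_euler('xyz',[np.pi,0,np.radians(yaw_deg)])
    w=(A.inv()*B).as_rotvec()/n; d=(np.array(p)-P)/n; out=[]
    for i in range(n):
        Ai=A*R.from_rotvec(w*i); t=Ai.inv().apply(d)/40
        out.append(f"{g} "+" ".join(f"{v:.3f}" for v in t)+" "+" ".join(f"{v:.2f}" for v in np.degrees(w)))
    print("; ".join(out))
TH=np.radians(-9.9); O=np.array([523.9,12.8])
def s2w(x,y): c,s=np.cos(TH),np.sin(TH); return O+[c*x-s*y,s*x+c*y]
def w2s(p): c,s=np.cos(TH),np.sin(TH); d=np.array(p)[:2]-O; return np.array([c*d[0]+s*d[1],-s*d[0]+c*d[1]])
E
python3 - <<'E'
from h import *
im=cv2.imread('raw_top.png')[:,:,::-1].copy()
# fence halves: crop px /6 + offset (corners read off crop): front edge of tops
for name,c in dict(A=[(277,162),(371,178),(365,217),(269,205)],B=[(520,195),(612,208),(608,250),(515,240)]).items():
    uv=np.array(c)/6+[155,125]-.4; print(name,[w2s(p).round(1).tolist() for p in onz('top',uv,50)])
uv=np.array([(415,237),(440,237),(433,301),(408,299)])/6+[155,125]-.4; print('key',[w2s(p).round(1).tolist() for p in onz('top',uv,26)])
uv=np.array([(88,55),(678,141),(46,318),(650,402)])/6+[155,125]-.4; print('base',[w2s(p).round(1).tolist() for p in onz('top',uv,18)])
plan([562.4,-312.9,110],90,12,-1)
E
```

```text
A [[44.9, 112.3], [43.6, 58.4], [21.2, 58.4], [20.1, 113.0]]
B [[46.2, -26.1], [46.4, -78.4], [22.5, -79.7], [20.5, -27.1]]
key [[16.9, 31.0], [19.0, 16.8], [-17.9, 15.3], [-18.8, 29.5]]
base [[95.3, 234.6], [94.9, -109.6], [-58.8, 233.9], [-56.5, -115.4]]
-1 0.806 -0.230 0.252 -0.01 -0.00 -5.51; -1 0.825 -0.151 0.252 -0.01 -0.00 -5.51; -1 0.835 -0.072 0.252 -0.01 -0.00 -5.51; -1 0.838 0.009 0.251 -0.01 -0.00 -5.51; -1 0.834 0.089 0.251 -0.01 -0.00 -5.51; -1 0.821 0.169 0.251 -0.01 -0.00 -5.51; -1 0.801 0.247 0.251 -0.01 -0.00 -5.51; -1 0.774 0.323 0.251 -0.01 -0.00 -5.51; -1 0.740 0.395 0.251 -0.01 -0.00 -5.51; -1 0.698 0.464 0.251 -0.01 -0.00 -5.51; -1 0.650 0.529 0.251 -0.01 -0.00 -5.51; -1 0.597 0.589 0.251 -0.01 -0.00 -5.51
```

move_arm(
  series="-1 0.81 -0.23 0.25 0 0 -5.5; -1 0.83 -0.15 0.25 0 0 -5.5; -1 0.84 -0.07 0.25 0 0 -5.5; -1 0.84 0.01 0.25 0 0 -5.5; -1 0.83 0.09 0.25 0 0 -5.5; -1 0.82 0.17 0.25 0 0 -5.5; -1 0.8 0.25 0.25 0 0 -5.5; -1 0.77 0.32 0.25 0 0 -5.5; -1 0.74 0.4 0.25 0 0 -5.5; -1 0.7 0.46 0.25 0 0 -5.5; -1 0.65 0.53 0.25 0 0 -5.5; -1 0.6 0.59 0.25 0 0 -5.5; -1 0 0 0 0 0 0",
)

```text
clock: 1.72
eef_pos: [565.6, -298.3, 102.2]
tcp_rot: [-3.136, -0.005, 1.606]
contact_force: [-0.6, 0.4, -0.7]
opening: 1.004
```

```bash
python3 - <<'E'
from h import *
s=r.sense(); print(s['clock'],s['eef_pos'],np.degrees(s['tcp_rot']),s['contact_force'])
plan([562.4,-312.9,60],90,4,-1)
plan([562.4,-312.9,2],90,4,-1)
E
```

```text
1.725 [ 565.59151335 -298.31085237  102.20714933] [-179.65362941   -0.30349094   92.02825672] [-0.64290623  0.36582586 -0.70680162]
-1 -0.092 -0.022 0.263 -0.09 -0.07 0.51; -1 -0.092 -0.021 0.264 -0.09 -0.07 0.51; -1 -0.092 -0.021 0.264 -0.09 -0.07 0.51; -1 -0.091 -0.020 0.264 -0.09 -0.07 0.51
-1 -0.094 -0.019 0.626 -0.09 -0.07 0.51; -1 -0.093 -0.020 0.626 -0.09 -0.07 0.51; -1 -0.092 -0.020 0.626 -0.09 -0.07 0.51; -1 -0.092 -0.020 0.626 -0.09 -0.07 0.51
```

move_arm(
  series="-1 -0.09 -0.02 0.26 -0.1 -0.1 0.5; -1 -0.09 -0.02 0.26 -0.1 -0.1 0.5; -1 -0.09 -0.02 0.26 -0.1 -0.1 0.5; -1 -0.09 -0.02 0.26 -0.1 -0.1 0.5; -1 0 0 0 0 0 0",
)

```text
clock: 2.35
eef_pos: [559.5, -315.7, 57.1]
tcp_rot: [-3.141, 0.002, 1.564]
contact_force: [-0.2, 0.2, 0.5]
opening: 0.997
```

```bash
python3 - <<'E'
from h import *
s=r.sense(); print(s['clock'],s['eef_pos'],np.degrees(s['tcp_rot']),s['contact_force'])
plan([562.4,-312.9,2],90,5,-1)
im=vision.grab_frame('scene'); cv2.imwrite('pics/s1.png',cv2.resize(im[170:260,130:260,::-1],(780,540),interpolation=cv2.INTER_CUBIC))
E
```

```text
2.35 [ 559.54023588 -315.74040651   57.11334848] [-1.79969147e+02  1.12643680e-01  8.95838777e+01] [-0.17999239  0.15293818  0.4526949 ]
-1 0.015 0.014 0.276 -0.01 0.02 -0.08; -1 0.015 0.014 0.276 -0.01 0.02 -0.08; -1 0.015 0.014 0.276 -0.01 0.02 -0.08; -1 0.014 0.014 0.276 -0.01 0.02 -0.08; -1 0.014 0.014 0.276 -0.01 0.02 -0.08
```

View pics/s1.png

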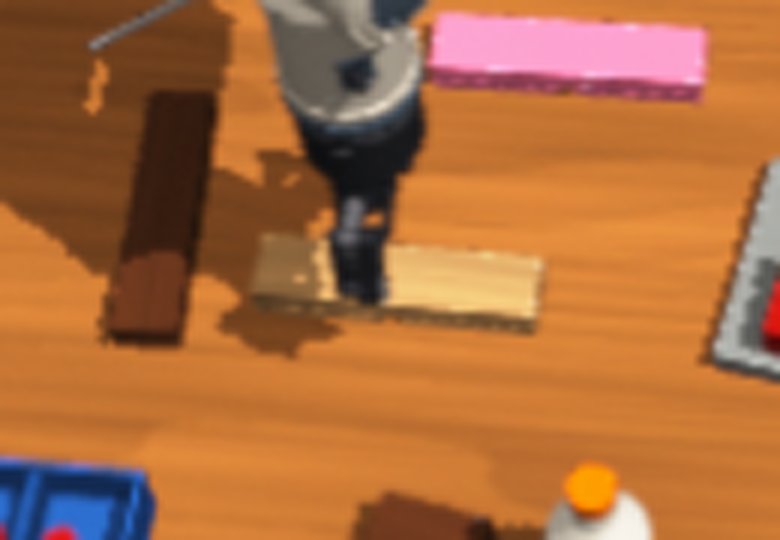

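The fingers straddle the strip near its middle: the tip is at (370,300) and the strip's middle at (400,285), which the height parallax explains. Next I descend and grip.

move_arm(
  series="-1 0.02 0.02 0.27 0 0 -0.1; -1 0.02 0.02 0.27 0 0 -0.1; -1 0.02 0.02 0.27 0 0 -0.1; -1 0.02 0.02 0.25 0 0 -0.1; -1 0 0 0.1 0 0 0; -1 0 0 0.05 0 0 0; -1 0 0 0 0 0 0; -1 0 0 0 0 0 0",
)

```text
clock: 3.4
eef_pos: [564.1, -312.3, 6.4]
tcp_rot: [3.141, 0.003, 1.572]
contact_force: [0.2, -0.3, -0.1]
opening: 0.999
```

```bash
python3 - <<'E'
from h import *
s=r.sense(); print(s['clock'],s['eef_pos'],np.degrees(s['tcp_rot']),s['contact_force'])
E
```

```text
3.4 [ 564.14404613 -312.31374518    6.39945274] [1.79940711e+02 1.57639590e-01 9.00722363e+01] [ 0.2369318  -0.31904201 -0.10449858]
```

move_arm(
  series="-1 0 -0.04 0.1 0 0 0; -1 0 0 0 0 0 0; 0.3 0 0 0 0 0 0; 0.3 0 0 0 0 0 0; 0.3 0 0 0 0 0 0; 0.3 0 0 0 0 0 0; 0.3 0 0 0 0 0 0; 0.3 0 0 0 0 0 0",
  grip_force=25,
)

```text
clock: 4.4
eef_pos: [562.8, -312.6, 2.9]
tcp_rot: [3.139, 0.003, 1.572]
contact_force: [-0.3, 0.1, -0.4]
opening: 0.511
```

move_arm(
  series="0.3 0 0 0 0 0 0; 0.3 0 0 -0.2 0 0 0; 0.3 0 0 -0.4 0 0 0; 0.3 0 0 -0.6 0 0 0; 0.3 0 0 -0.6 0 0 0; 0.3 0 0 -0.4 0 0 0; 0.3 0 0 -0.1 0 0 0; 0.3 0 0 0 0 0 0",
)

```text
clock: 5.4
eef_pos: [562.6, -312.3, 101.5]
tcp_rot: [3.139, 0.004, 1.572]
contact_force: [0.6, 0.4, -1.7]
opening: 0.51
```

```bash
python3 - <<'E'
from h import *
s=r.sense(); print(s['clock'],s['eef_pos'],np.degrees(s['tcp_rot']),s['contact_force'],s['wrist_torque'],s['opening'])
t=s2w(-8,8); print(t, w2s([562.4,-312.9]))
plan([*t,105],80.1,11,0.3)
E
```

```text
5.4 [ 562.61247608 -312.30887166  101.47860142] [179.82584983   0.22188507  90.06395317] [ 0.59922712  0.4445735  -1.74751563] [-0.0222936  -0.03451704  0.0314739 ] 0.5102830089661544
[517.39455819  22.05630741] [  93.92401702 -314.23083717]
0.3 0.760 -0.102 -0.011 0.02 0.02 0.91; 0.3 0.758 -0.114 -0.011 0.02 0.02 0.91; 0.3 0.756 -0.126 -0.011 0.02 0.02 0.91; 0.3 0.754 -0.138 -0.010 0.02 0.02 0.91; 0.3 0.752 -0.150 -0.010 0.02 0.02 0.91; 0.3 0.750 -0.162 -0.010 0.02 0.02 0.91; 0.3 0.747 -0.173 -0.010 0.02 0.02 0.91; 0.3 0.744 -0.185 -0.009 0.02 0.02 0.91; 0.3 0.741 -0.197 -0.009 0.02 0.02 0.91; 0.3 0.738 -0.209 -0.009 0.02 0.02 0.91; 0.3 0.735 -0.220 -0.008 0.02 0.02 0.91
```

move_arm(
  series="0.3 0.3 -0.04 0 0 0 0.9; 0.3 0.76 -0.11 0 0 0 0.9; 0.3 0.76 -0.13 0 0 0 0.9; 0.3 0.75 -0.14 0 0 0 0.9; 0.3 0.75 -0.15 0 0 0 0.9; 0.3 0.75 -0.16 0 0 0 0.9; 0.3 0.75 -0.17 0 0 0 0.9; 0.3 0.74 -0.18 0 0 0 0.9; 0.3 0.74 -0.2 0 0 0 0.9; 0.3 0.6 -0.18 0 0 0 0.9; 0.3 0.3 -0.1 0 0 0 0.9; 0.3 0.1 -0.03 0 0 0 0; 0.3 0 0 0 0 0 0",
)

```text
clock: 7.02
eef_pos: [511.0, 2.2, 90.7]
tcp_rot: [-3.125, 0.001, 1.387]
contact_force: [-0.1, -0.8, -0.6]
opening: 0.512
```

```bash
python3 - <<'E'
from h import *
s=r.sense(); print(s['clock'],s['eef_pos'],np.degrees(s['tcp_rot']),s['contact_force'],w2s(s['eef_pos']))
plan([*s2w(-8,8),45],80.1,6,0.3)
E
```

```text
7.025 [510.96317397   2.17445295  90.6587613 ] [-1.79055571e+02  7.68212118e-02  7.94649464e+01] [-0.09858264 -0.81711523 -0.61937358] [-10.91734723 -12.69154236]
0.3 0.087 0.014 0.190 -0.16 0.01 -0.11; 0.3 0.087 0.014 0.190 -0.16 0.01 -0.11; 0.3 0.086 0.014 0.190 -0.16 0.01 -0.11; 0.3 0.086 0.013 0.190 -0.16 0.01 -0.11; 0.3 0.086 0.013 0.190 -0.16 0.01 -0.11; 0.3 0.086 0.013 0.190 -0.16 0.01 -0.11
```

move_arm(
  series="0.3 0.09 0.01 0.19 -0.16 0 -0.1; 0.3 0.09 0.01 0.19 -0.16 0 -0.1; 0.3 0.09 0.01 0.19 -0.16 0 -0.1; 0.3 0.09 0.01 0.19 -0.16 0 -0.1; 0.3 0.09 0.01 0.19 -0.16 0 -0.1; 0.3 0.05 0.01 0.15 -0.16 0 -0.1; 0.3 0 0 0 0 0 0; 0.3 0 0 0 0 0 0",
)

```text
clock: 8.02
eef_pos: [516.6, 21.6, 42.6]
tcp_rot: [3.141, 0.002, 1.397]
contact_force: [-0.1, 0.4, -1.2]
opening: 0.509
```

```bash
cat > st.py <<'E'
from h import *
s=r.sense(); print(round(s['clock'],2),s['eef_pos'].round(1),np.degrees(s['tcp_rot']).round(2),'F',s['contact_force'].round(1),'T',s['wrist_torque'].round(2),'sled',w2s(s['eef_pos']).round(1),round(s['opening'],3))
E
python3 - <<'E'
import st
from h import *
for n,b in(('top',(125,205,155,285)),('scene',(180,260,230,360))):
    im=vision.grab_frame(n); cv2.imwrite(f'pics/c_{n}.png',cv2.resize(im[b[0]:b[1],b[2]:b[3],::-1],(780,480),interpolation=cv2.INTER_CUBIC))
E
```

```text
8.03 [516.6  21.6  42.6] [1.7999e+02 1.0000e-01 8.0020e+01] F [-0.1  0.4 -1.2] T [-0.01  0.02  0.04] sled [-8.7  7.4] 0.509
```

View pics/c_scene.png

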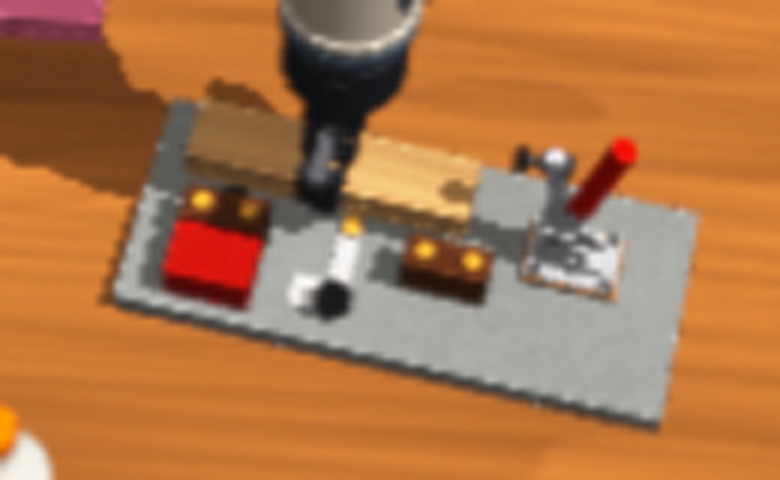

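The strip hangs level over the sled in front of the fence. The finger points into the gap at (325,190), and the key's end shows at (352,226). Now I move 5 mm along and lower it gently onto the key.

move_arm(
  series="0.3 0.06 0.06 0.08 0 0 0; 0.3 0.06 0.02 0.08 0 0 0; 0.3 0.02 0.02 0.08 0 0 0; 0.3 0 0 0.03 0 0 0; 0.3 0 0 0.03 0 0 0; 0.3 0 0 0.03 0 0 0; 0.3 0 0 0 0 0 0",
)

```text
clock: 9.0
eef_pos: [522.3, 26.5, 28.9]
tcp_rot: [3.14, 0.001, 1.396]
contact_force: [0.6, -0.4, -0.6]
opening: 0.511
```

```bash
python3 st.py
```

```text
9.0 [522.3  26.5  28.9] [1.7993e+02 8.0000e-02 8.0000e+01] F [ 0.6 -0.4 -0.6] T [-0.02  0.01  0.01] sled [-4.  13.2] 0.511
```

move_arm(
  series="0.3 0 0 0.02 0 0 0; 0.3 0 0 0.02 0 0 0; 0.3 0 0 0 0 0 0",
)

```text
clock: 9.38
eef_pos: [522.4, 26.4, 29.0]
tcp_rot: [3.14, 0.001, 1.396]
contact_force: [-0.5, -0.0, -0.8]
opening: 0.507
```

move_arm(
  series="0.3 0 0 0.04 0 0 0; 0.3 0 0 0.04 0 0 0",
)

```text
clock: 9.62
eef_pos: [522.7, 26.2, 28.2]
tcp_rot: [3.14, 0.002, 1.396]
contact_force: [-8.6, -1.9, 28.0]
opening: 0.509
```

move_arm(
  series="0.3 0 0 0 0 0 0",
)

```text
clock: 9.75
eef_pos: [522.8, 26.2, 28.7]
tcp_rot: [3.139, 0.001, 1.396]
contact_force: [-0.6, 0.5, -0.4]
opening: 0.509
```

```bash
python3 st.py
```

```text
9.75 [522.8  26.2  28.7] [1.7986e+02 8.0000e-02 7.9990e+01] F [-0.6  0.5 -0.4] T [-0.05  0.04 -0.07] sled [-3.4 13. ] 0.509
```

move_arm(
  series="0.3 0 0.04 0 0 0 0; 0.3 0 0.03 0 0 0 0; 0.3 0 0.02 0 0 0 0",
)

```text
clock: 10.12
eef_pos: [525.9, 25.6, 28.4]
tcp_rot: [3.141, 0.002, 1.396]
contact_force: [-4.5, 1.8, 8.3]
opening: 0.506
```

```bash
python3 st.py
```

```text
10.12 [525.9  25.6  28.4] [1.7994e+02 9.0000e-02 7.9990e+01] F [-4.5  1.8  8.3] T [0.35 0.86 0.01] sled [-0.2 12.9] 0.506
```

move_arm(
  series="0.3 0 0.02 -0.01 0 0 0; 0.3 0 0.02 0 0 0 0",
)

```text
clock: 10.38
eef_pos: [526.4, 25.4, 28.5]
tcp_rot: [-3.14, 0.002, 1.397]
contact_force: [-5.2, 2.6, 6.0]
opening: 0.511
```

```bash
python3 st.py
```

```text
10.38 [526.4  25.4  28.5] [-1.7991e+02  1.2000e-01  8.0020e+01] F [-5.2  2.6  6. ] T [0.41 0.74 0.34] sled [ 0.2 12.9] 0.511
```

move_arm(
  series="0.3 0.03 0.005 0.008 0 0 0; 0.3 0.03 0.005 0.008 0 0 0; 0.3 0.03 0.005 0.008 0 0 0; 0.3 0.03 0.005 0.008 0 0 0; 0.3 0.03 0.005 0.008 0 0 0; 0.3 0.03 0.005 0.008 0 0 0",
)

```text
clock: 11.12
eef_pos: [527.0, 27.5, 28.6]
tcp_rot: [-3.137, 0.01, 1.402]
contact_force: [-5.2, -5.6, 9.1]
opening: 0.509
```

```bash
python3 st.py
```

```text
11.12 [527.   27.5  28.6] [-179.75    0.56   80.31] F [-5.2 -5.6  9.1] T [-0.89  0.63  0.14] sled [ 0.6 15. ] 0.509
```

```bash
python3 - <<'E'
from h import *
plan([*s2w(0.2,15.5),28.4],80.1,1,0.3)
E
```

```text
0.3 0.012 -0.009 0.004 -0.25 0.56 0.21
```

move_arm(
  series="0.3 0.01 -0.01 -0.01 -0.25 0.55 0.2; 0.3 0.04 -0.005 0 0 0 0; 0.3 0.04 0 0 0 0.05 0; 0.3 0.04 0 0 0 0.05 0",
)

```text
clock: 11.62
eef_pos: [527.6, 32.7, 28.6]
tcp_rot: [3.141, -0.002, 1.398]
contact_force: [-1.2, -1.7, 0.7]
opening: 0.512
```

```bash
python3 st.py
```

```text
11.62 [527.6  32.7  28.6] [ 1.7997e+02 -9.0000e-02  8.0090e+01] F [-1.2 -1.7  0.7] T [-0.22  0.17  0.07] sled [ 0.2 20.2] 0.512
```

move_arm(
  series="0.3 0.03 0 0.01 0 0 0; 0.3 0.03 0 0.01 0 0.05 0; 0.3 0 0 0.01 0 0 0",
)

```text
clock: 12.0
eef_pos: [528.1, 34.4, 28.5]
tcp_rot: [3.141, -0.001, 1.4]
contact_force: [-3.1, 0.6, 7.2]
opening: 0.509
```

```bash
python3 st.py
```

```text
12.0 [528.1  34.4  28.5] [ 1.7996e+02 -5.0000e-02  8.0190e+01] F [-3.1  0.6  7.2] T [0.01 0.46 0.14] sled [ 0.4 22. ] 0.509
```

move_arm(
  series="0.3 0.03 -0.005 0 0 0 0.05; 0.3 0.015 -0.002 0.01 0 0 0.05; 0.3 0 0 0.012 0 0 0",
)

```text
clock: 12.38
eef_pos: [528.3, 36.1, 28.4]
tcp_rot: [3.141, -0.0, 1.399]
contact_force: [-4.7, -2.0, 11.3]
opening: 0.507
```

```bash
python3 st.py
```

```text
12.38 [528.3  36.1  28.4] [179.95  -0.    80.14] F [-4.7 -2.  11.3] T [-0.27  0.66  0.17] sled [ 0.3 23.7] 0.507
```

move_arm(
  series="0.3 0.03 -0.005 -0.005 0 0 0; 0.3 0.015 -0.002 0.005 0 0 0; 0.3 0 0 0.008 0 0 0",
)

```text
clock: 12.75
eef_pos: [528.6, 38.4, 27.8]
tcp_rot: [3.14, -0.001, 1.398]
contact_force: [0.5, 0.4, -1.0]
opening: 0.506
```

```bash
python3 st.py
```

```text
12.75 [528.6  38.4  27.8] [ 1.7992e+02 -3.0000e-02  8.0120e+01] F [ 0.5  0.4 -1. ] T [0.01 0.07 0.06] sled [ 0.2 26. ] 0.506
```

move_arm(
  series="0.3 0 0 0.03 0 0 0; 0.3 0 0 0.03 0 0 0; 0.3 0 0 0.03 0 0 0",
)

```text
clock: 13.12
eef_pos: [528.7, 38.6, 23.8]
tcp_rot: [3.14, -0.001, 1.398]
contact_force: [-0.3, -0.2, -0.5]
opening: 0.509
```

```bash
python3 st.py
```

```text
13.12 [528.7  38.6  23.8] [ 1.7993e+02 -4.0000e-02  8.0120e+01] F [-0.3 -0.2 -0.5] T [0.09 0.03 0.06] sled [ 0.3 26.2] 0.509
```

The slot is dropping over the key freely. I'll lower it until it bottoms, expected at a TCP height near 20.5.

move_arm(
  series="0.3 0 0 0.03 0 0 0; 0.3 0 0 0.03 0 0 0; 0.3 0 0 0.02 0 0 0; 0.3 0 0 0.01 0 0 0",
)

```text
clock: 13.62
eef_pos: [528.7, 38.7, 20.6]
tcp_rot: [3.14, -0.001, 1.398]
contact_force: [-3.7, -0.3, 8.8]
opening: 0.509
```

```bash
python3 st.py
```

```text
13.62 [528.7  38.7  20.6] [ 1.7993e+02 -5.0000e-02  8.0110e+01] F [-3.7 -0.3  8.8] T [-0.29  0.48 -0.07] sled [ 0.3 26.4] 0.509
```

move_arm(
  series="0.3 0 0 0 0 0 0; 0.3 0 0.015 0 0 0 0; 0.3 0 0.02 0 0 0 0",
)

```text
clock: 14.0
eef_pos: [528.8, 38.6, 20.7]
tcp_rot: [-3.14, -0.001, 1.398]
contact_force: [-4.7, 3.6, 7.0]
opening: 0.51
```

```bash
python3 st.py
```

```text
14.0 [528.8  38.6  20.7] [-1.7993e+02 -3.0000e-02  8.0100e+01] F [-4.7  3.6  7. ] T [0.25 0.83 0.16] sled [ 0.4 26.3] 0.51
```

move_arm(
  series="0.3 0 0 0 0 0 0; 0.3 0 0 0 0 0 0; -0.4 0 0 0 0 0 0; -0.4 0 0 0 0 0 0; -0.4 0 0 0 0 0 0; -0.4 0 0 0 0 0 0; -0.4 0 0 -0.2 0 0 0; -0.4 0 0 -0.5 0 0 0; -0.4 0 0 -0.7 0 0 0; -0.4 0 0 -0.5 0 0 0; -0.4 0 0 0 0 0 0; -0.4 0 0 0 0 0 0",
)

```text
clock: 15.5
eef_pos: [530.2, 38.3, 100.2]
tcp_rot: [3.14, -0.001, 1.398]
contact_force: [-0.1, 1.0, 0.5]
opening: 0.701
```

```bash
python3 st.py
```

```text
15.5 [530.2  38.3 100.2] [ 1.7989e+02 -6.0000e-02  8.0100e+01] F [-0.1  1.   0.5] T [ 0.06 -0.06 -0.02] sled [ 1.8 26.2] 0.701
```

```bash
python3 - <<'E'
from h import *
print('tip proj',proj('top',[*s2w(0,177.5),162]),'meas (175,157.5)', proj('scene',[*s2w(0,177.5),162]),'meas',[230+623/6,180+150/6])
plan([*s2w(0,120),200],80.1,5,1)
E
```

```text
tip proj [[174.01275723 157.04717501]] meas (175,157.5) [[333.39358251 204.11738539]] meas [333.8333333333333, 205.0]
1 0.469 -0.008 -0.499 0.02 -0.01 0.00; 1 0.469 -0.008 -0.499 0.02 -0.01 0.00; 1 0.469 -0.008 -0.499 0.02 -0.01 0.00; 1 0.469 -0.009 -0.499 0.02 -0.01 0.00; 1 0.469 -0.009 -0.499 0.02 -0.01 0.00
```

move_arm(
  series="0.5 0 0 -0.6 0 0 0; 1 0 0 -0.8 0 0 0; 1 0.2 0 -0.7 0 0 0; 1 0.5 0 -0.4 0 0 0; 1 0.7 -0.02 0 0 0 0; 1 0.6 -0.02 0 0 0 0; 1 0.2 0 0 0 0 0; 1 0 0 0 0 0 0; 1 0 0 0 0 0 0",
)

```text
clock: 16.62
eef_pos: [540.0, 125.8, 194.7]
tcp_rot: [-3.131, 0.004, 1.397]
contact_force: [0.6, 1.1, -0.7]
opening: 0.001
```

```bash
python3 - <<'E'
import st
from h import *
for n,b in(('scene',(180,260,230,360)),):
    im=vision.grab_frame(n); cv2.imwrite(f'pics/d_{n}.png',cv2.resize(im[b[0]:b[1],b[2]:b[3],::-1],(780,480),interpolation=cv2.INTER_CUBIC))
plan([*s2w(0,138),180],80.1,4,1)
E
```

```text
16.62 [540.  125.8 194.7] [-179.39    0.2    80.05] F [ 0.6  1.1 -0.7] T [ 0.05  0.   -0.04] sled [ -3.6 114.1] 0.001
1 0.150 0.023 0.091 -0.15 0.05 -0.02; 1 0.150 0.023 0.092 -0.15 0.05 -0.02; 1 0.150 0.023 0.092 -0.15 0.05 -0.02; 1 0.150 0.023 0.092 -0.15 0.05 -0.02
```

View pics/d_scene.png

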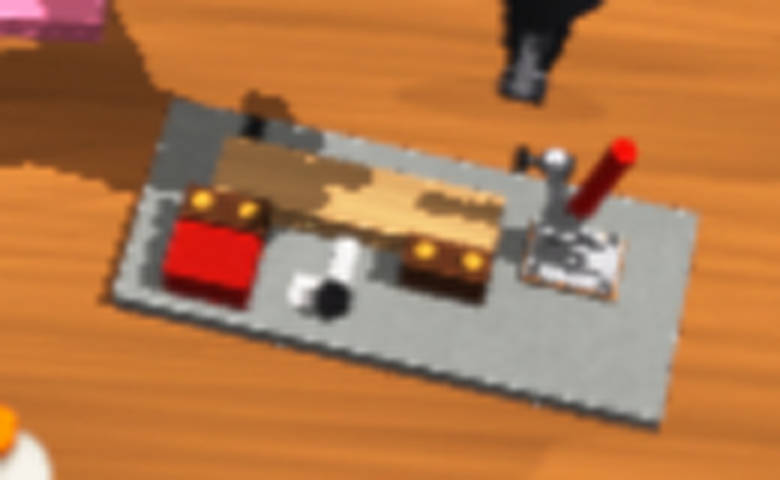

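The strip lies along the fence with its slot over the key, and the brass is now hidden. The handle's tip is at (624,152), matching the geometry. Next I approach the handle.

move_arm(
  series="1 0.15 0.02 0.1 -0.15 0.05 0; 1 0.15 0.02 0.1 -0.15 0 0; 1 0.15 0.02 0.1 -0.15 0 0; 1 0.1 0.02 0.1 -0.1 0 0; 1 0 0 0.3 0 0 0; 1 0 0 0.35 0 0 0; 1 0 0 0.2 0 0 0; 1 0 0 0 0 0 0; 1 0 0 0 0 0 0",
)

```text
clock: 17.8
eef_pos: [546.6, 146.9, 140.1]
tcp_rot: [-3.14, 0.003, 1.396]
contact_force: [-0.0, 0.1, 0.3]
opening: 0.002
```

```bash
python3 - <<'E'
import st
from h import *
plan([*s2w(0,140),146],80.1,1,1)
plan([*s2w(0,160),142],80.1,3,1)
E
```

```text
17.8 [546.6 146.9 140.1] [-179.89    0.2    79.96] F [-0.   0.1  0.3] T [ 0.05 -0.05  0.  ] sled [ -0.7 136. ] 0.002
1 0.099 0.016 -0.148 -0.11 0.20 -0.14
1 0.200 0.005 -0.017 -0.04 0.07 -0.05; 1 0.200 0.005 -0.016 -0.04 0.07 -0.05; 1 0.200 0.005 -0.016 -0.04 0.07 -0.05
```

move_arm(
  series="1 0.15 0.01 -0.02 0 0 0; 1 0.15 0 -0.01 0 0 0; 1 0.12 0 0 0 0 0; 1 0.12 0 0.01 0 0 0; 1 0.12 0 0.02 0 0 0; 1 0.12 0 0.02 0 0 0",
)

```text
clock: 18.55
eef_pos: [553.6, 179.5, 140.6]
tcp_rot: [3.142, 0.003, 1.396]
contact_force: [0.2, -0.8, 2.0]
opening: -0.0
```

```bash
python3 st.py
```

```text
18.55 [553.6 179.5 140.6] [1.800e+02 1.700e-01 7.996e+01] F [ 0.2 -0.8  2. ] T [-0.21  0.11  0.02] sled [  0.6 169.3] -0.0
```

move_arm(
  series="1 0.12 0 0.03 0 0 0; 1 0.12 0 0.04 0 0 0; 1 0.12 0 0.04 0 0 0; 1 0.12 0 0.05 0 0 0; 1 0.12 0 0.05 0 0 0; 1 0.12 0 0.06 0 0 0; 1 0.12 0 0.07 0 0 0",
)

```text
clock: 19.42
eef_pos: [560.1, 215.2, 126.1]
tcp_rot: [3.141, 0.002, 1.396]
contact_force: [-0.4, 0.3, 2.0]
opening: 0.001
```

```bash
python3 st.py
```

```text
19.43 [560.1 215.2 126.1] [1.7998e+02 1.4000e-01 7.9960e+01] F [-0.4  0.3  2. ] T [-0.08  0.07  0.  ] sled [  0.9 205.6] 0.001
```

move_arm(
  series="1 0.11 -0.01 0.08 0 0 0; 1 0.11 -0.01 0.08 0 0 0; 1 0.11 0 0.09 0 0 0; 1 0.1 0 0.1 0 0 0; 1 0.08 0 0.11 0 0 0; 1 0.08 0 0.12 0 0 0; 1 0.07 0 0.12 0 0 0",
)

```text
clock: 20.3
eef_pos: [564.4, 243.6, 96.0]
tcp_rot: [3.141, 0.002, 1.396]
contact_force: [0.3, -0.1, 0.7]
opening: -0.001
```

```bash
python3 st.py
```

```text
20.3 [564.4 243.6  96. ] [1.7996e+02 1.1000e-01 7.9960e+01] F [ 0.3 -0.1  0.7] T [ 0.09  0.03 -0.02] sled [2.000e-01 2.343e+02] -0.001
```

move_arm(
  series="1 0.06 0 0.11 0 0 0; 1 0.06 0 0.11 0 0 0; 1 0.05 0 0.11 0 0 0; 1 0.03 0 0.1 0 0 0; 1 0.03 0 0.06 0 0 0",
)

```text
clock: 20.92
eef_pos: [565.6, 252.4, 74.4]
tcp_rot: [-3.141, 0.003, 1.396]
contact_force: [0.5, -1.0, 0.3]
opening: -0.0
```

```bash
python3 st.py
```

```text
20.93 [565.6 252.4  74.4] [-179.98    0.19   79.96] F [ 0.5 -1.   0.3] T [-0.12  0.02  0.  ] sled [-1.000e-01  2.432e+02] -0.0
```

move_arm(
  series="1 0 0 0.04 0 0 0; 1 0 0 0.04 0 0 0; 1 0 0 0.03 0 0 0",
)

```text
clock: 21.3
eef_pos: [565.7, 252.9, 69.7]
tcp_rot: [-3.141, 0.003, 1.396]
contact_force: [-0.6, -0.4, -0.8]
opening: 0.001
```

```bash
python3 st.py
```

```text
21.3 [565.7 252.9  69.7] [-1.7999e+02  1.5000e-01  7.9960e+01] F [-0.6 -0.4 -0.8] T [ 0.04 -0.   -0.02] sled [-1.000e-01  2.437e+02] 0.001
```

move_arm(
  series="1 0 0 0.02 0 0 0; 1 0 0 0.02 0 0 0; 1 0 0 0.02 0 0 0",
)

```text
clock: 21.68
eef_pos: [565.6, 252.8, 67.1]
tcp_rot: [-3.141, 0.003, 1.395]
contact_force: [0.9, 0.3, 0.1]
opening: 0.002
```

```bash
python3 - <<'E'
import st
from h import *
b=(180,260,230,360); im=vision.grab_frame('scene'); cv2.imwrite('pics/e.png',cv2.resize(im[b[0]:b[1],b[2]:b[3],::-1],(780,480),interpolation=cv2.INTER_CUBIC))
E
```

```text
21.68 [565.6 252.8  67.1] [-1.7998e+02  1.6000e-01  7.9950e+01] F [0.9 0.3 0.1] T [ 0.03 -0.02  0.06] sled [-2.000e-01  2.436e+02] 0.002
```

View pics/e.png

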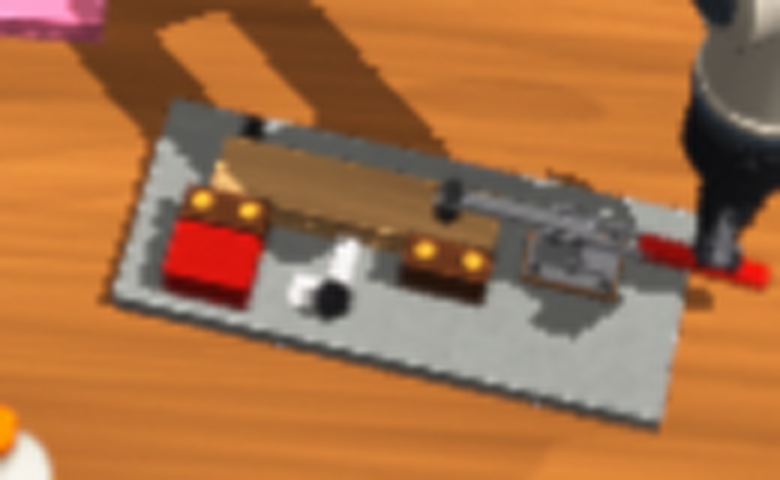

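The clamp looks closed: its foot is on the strip's end at (450,200) and the handle is level at (640–765,260). I'll press a little more to feel the hard stop.

move_arm(
  series="1 0 0 0.03 0 0 0; 1 0 0 0.03 0 0 0; 1 0 0 0.02 0 0 0",
)

```text
clock: 22.1
eef_pos: [565.5, 252.7, 63.6]
tcp_rot: [-3.141, 0.003, 1.396]
contact_force: [-1.1, 0.0, 0.3]
opening: -0.002
```

```bash
python3 st.py
```

```text
22.1 [565.5 252.7  63.6] [-1.7998e+02  1.6000e-01  7.9960e+01] F [-1.1  0.   0.3] T [ 0.03 -0.02 -0.02] sled [-2.000e-01  2.435e+02] -0.002
```

move_arm(
  series="1 0 0 0.03 0 0 0; 1 0 0 0.03 0 0 0; 1 0 0 0.02 0 0 0",
)

```text
clock: 22.48
eef_pos: [565.8, 252.8, 60.9]
tcp_rot: [-3.142, 0.003, 1.395]
contact_force: [-1.6, -1.0, 5.3]
opening: 0.003
```

```bash
python3 st.py; python3 - <<'E'
from h import *
im=vision.grab_frame('scene'); c=im[205:245,310:370,::-1]; a=cv2.resize(c,(780,520),interpolation=cv2.INTER_CUBIC); cv2.imwrite('pics/f.png',a)
for z in (40,61,80):
    print(z,'tip',((proj('scene',[*s2w(0,281),z])[0]-[310,205])*13).round(), 'pin',((proj('scene',[*s2w(0,199),z])[0]-[310,205])*13).round())
E
```

```text
22.48 [565.8 252.8  60.9] [-1.800e+02  1.500e-01  7.996e+01] F [-1.6 -1.   5.3] T [-0.23  0.32 -0.03] sled [ -0.  243.6] 0.003
40 tip [604. 287.] pin [320. 223.]
61 tip [617. 252.] pin [331. 188.]
80 tip [629. 219.] pin [340. 155.]
```

View pics/f.png

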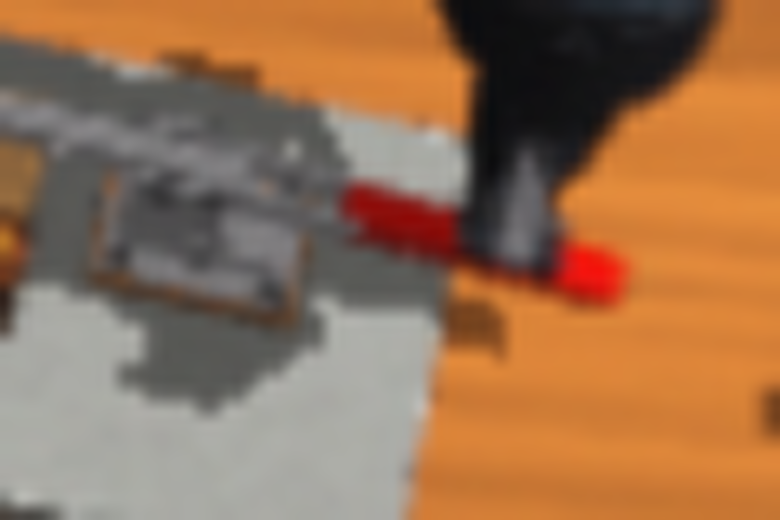

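move_arm(
  series="1 0 0 0.02 0 0 0; 1 0 0 0.025 0 0 0; 1 0 0 0.025 0 0 0",
)

```text
clock: 22.9
eef_pos: [565.8, 252.7, 59.5]
tcp_rot: [3.141, 0.003, 1.395]
contact_force: [-2.6, -1.2, 7.4]
opening: -0.0
```

```bash
python3 st.py
```

```text
22.9 [565.8 252.7  59.5] [1.7999e+02 1.5000e-01 7.9950e+01] F [-2.6 -1.2  7.4] T [-0.25  0.37 -0.  ] sled [1.000e-01 2.435e+02] -0.0
```

move_arm(
  series="1 0 0 0.025 0 0 0; 1 0 0 0.025 0 0 0; 1 0 0 0.025 0 0 0",
)

```text
clock: 23.28
eef_pos: [565.8, 252.7, 58.2]
tcp_rot: [3.141, 0.003, 1.395]
contact_force: [-2.3, -0.2, 8.0]
opening: 0.001
```

```bash
python3 st.py
```

```text
23.27 [565.8 252.7  58.2] [1.7998e+02 1.5000e-01 7.9950e+01] F [-2.3 -0.2  8. ] T [-0.26  0.47 -0.  ] sled [1.000e-01 2.435e+02] 0.001
```

move_arm(
  series="1 0 0 0.035 0 0 0; 1 0 0 0.035 0 0 0; 1 0 0 0.035 0 0 0",
)

```text
clock: 23.65
eef_pos: [565.8, 252.5, 55.7]
tcp_rot: [3.141, 0.003, 1.395]
contact_force: [-2.2, -1.1, 9.3]
opening: 0.001
```

```bash
python3 st.py
```

```text
23.65 [565.8 252.5  55.7] [1.7997e+02 1.6000e-01 7.9960e+01] F [-2.2 -1.1  9.3] T [-0.33  0.37  0.03] sled [1.000e-01 2.433e+02] 0.001
```

move_arm(
  series="1 0 0 0.04 0 0 0; 1 0 0 0.04 0 0 0; 1 0 0 0.03 0 0 0",
)

```text
clock: 24.02
eef_pos: [565.7, 252.2, 52.9]
tcp_rot: [3.141, 0.003, 1.396]
contact_force: [-2.3, -0.5, 7.3]
opening: 0.001
```

```bash
python3 st.py; python3 - <<'E'
from h import *
for n in('scene','top'):
    im=vision.grab_frame(n); uv=proj(n,[*s2w(0,240),61])[0].astype(int); b=(uv[0]-35,uv[1]-22,uv[0]+30,uv[1]+22)
    cv2.imwrite(f'pics/g_{n}.png',cv2.resize(im[b[1]:b[3],b[0]:b[2],::-1],(780,528),interpolation=cv2.INTER_CUBIC))
    for c in blobs(im,(0,170,80),(8,255,255),b,3): 
        p=c[:,0,:]; print(n,p[p[:,0].argmin()],p[p[:,0].argmax()],len(p))
    print('exp ends',proj(n,[*s2w(0,199),61]),proj(n,[*s2w(0,281),61]))
E
```

```text
24.02 [565.7 252.2  52.9] [179.97   0.18  79.96] F [-2.3 -0.5  7.3] T [-0.3   0.39 -0.03] sled [  0. 243.] 0.001
scene [336 221] [345 226] 20
scene [347 227] [356 229] 22
exp ends [[335.42488452 219.44691192]] [[357.46078424 224.36847152]]
top [169 159] [173 161] 11
exp ends [[172.82611663 160.51461254]] [[148.82626807 157.03835069]]
```

View pics/g_scene.png

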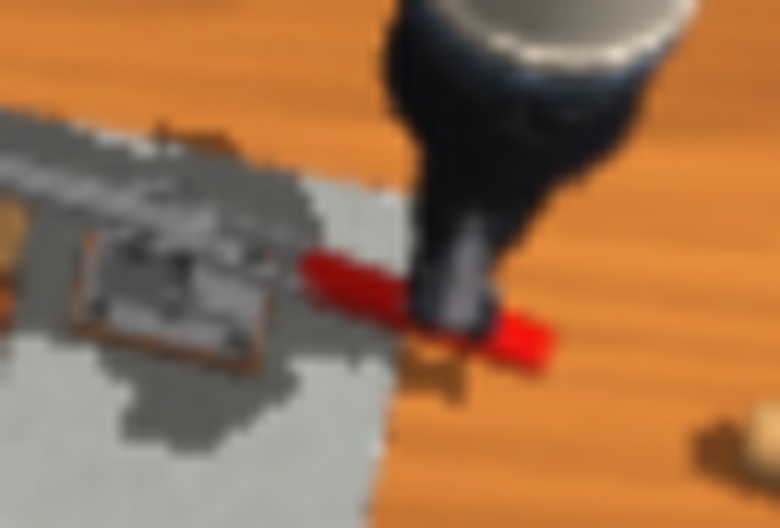

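The handle seems to have gone slightly past level: its slope in the picture is 0.295 against 0.224 expected. I'll stop pressing, lift off and look.

move_arm(
  series="1 0 0 -0.03 0 0 0; 1 0 0 -0.06 0 0 0; 1 0 0 -0.06 0 0 0; 1 0 0 -0.06 0 0 0",
)

```text
clock: 24.62
eef_pos: [565.7, 252.8, 63.2]
tcp_rot: [3.141, 0.002, 1.395]
contact_force: [1.0, -0.2, 0.2]
opening: -0.003
```

```bash
python3 st.py
```

```text
24.62 [565.7 252.8  63.2] [1.7996e+02 1.3000e-01 7.9940e+01] F [ 1.  -0.2  0.2] T [-0.   -0.01  0.06] sled [ -0.  243.6] -0.003
```

move_arm(
  series="1 0 0 -0.2 0 0 0; 1 0 0 -0.5 0 0 0; 1 0 0 -0.9 0 0 0; 1 -0.3 -0.9 -0.9 0 0 0; 1 -0.3 -0.9 -0.5 0 0 0; 1 -0.3 -0.9 0 0 0 0; 1 -0.2 -0.9 0 0 0 0; 1 0 -0.8 0 0 0 0; 1 0 -0.3 0 0 0 0; 1 0 0 0 0 0 0",
)

```text
clock: 25.88
eef_pos: [370.9, 243.3, 196.3]
tcp_rot: [3.131, -0.006, 1.395]
contact_force: [0.7, -0.0, -0.0]
opening: -0.001
```

```bash
python3 st.py; python3 - <<'E'
from h import *
out=[]
for n in('scene','top'):
    im=vision.grab_frame(n); cv2.imwrite(f'raw2_{n}.png',im[:,:,::-1])
    uv=proj(n,[*s2w(0,190),61])[0].astype(int); b=(uv[0]-50,uv[1]-22,uv[0]+50,uv[1]+18)
    out.append(cv2.resize(im[b[1]:b[3],b[0]:b[2],::-1],(750,300),interpolation=cv2.INTER_CUBIC))
    for c in blobs(im,(0,150,70),(8,255,255),b,3):
        p=c[:,0,:].astype(float); m=p.mean(0); print(n,'min',p[p[:,0]<p[:,0].min()+2].mean(0),'max',p[p[:,0]>p[:,0].max()-2].mean(0),len(p))
    print('exp ends',proj(n,[*s2w(0,199),61]),proj(n,[*s2w(0,281),61]))
cv2.imwrite('pics/k.png',np.vstack(out))
E
```

```text
25.88 [370.9 243.3 196.3] [179.4   -0.32  79.92] F [ 0.7 -0.  -0. ] T [ 0.02 -0.03  0.01] sled [-190.3  200.8] -0.001
scene min [337.33333333 220.5       ] max [356.66666667 225.5       ] 46
exp ends [[335.42488452 219.44691192]] [[357.46078424 224.36847152]]
top min [150.33333333 157.5       ] max [171.5  160.25] 48
exp ends [[172.82611663 160.51461254]] [[148.82626807 157.03835069]]
```

View pics/k.png

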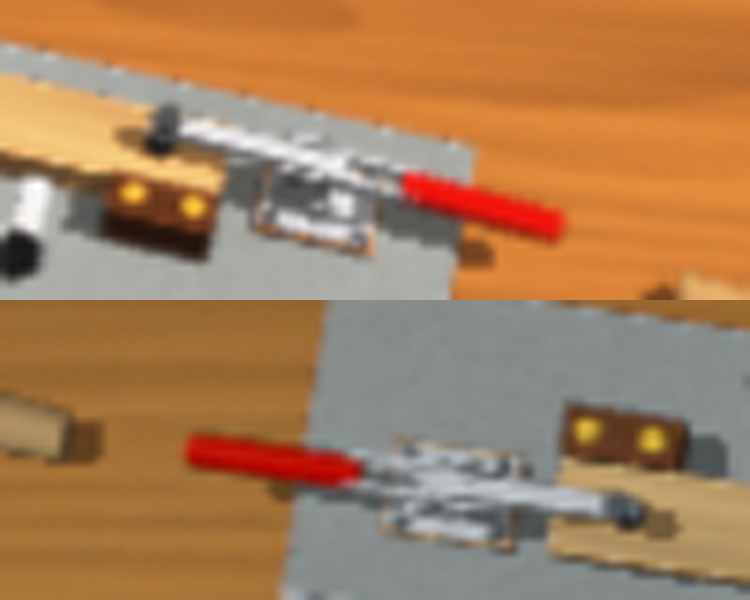

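```bash
python3 - <<'E'
from h import *
im=cv2.imread('raw2_top.png')[:,:,::-1].copy()
q=rect('top',blobs(im,(12,40,100),(28,150,255),(195,150,265,190))[0],42); print(q, w2s(q[0]))
print(r.sign_off())
E
```

```text
((527.739990234375, 37.56904220581055), (186.5238037109375, 52.95120620727539), 77.46271514892578) [-0.47570895 25.06042054]
the job is handed in; nothing more can be done
None
```

The strip is on the sled, slot over the brass key and against the fence, with the toggle clamp closed on it. I handed the job in at about 26 s of the 67 s allowed.

- **Seating:** I slid it along lightly until the slot dropped. The tool then sank 8 mm with almost no force and stopped with about 9 N, so I judged it fully down. A light push towards the fence did not move it any further.
- **Clamp:** I then swung the handle down. After I let go, both camera views showed the handle level to within about a pixel and the foot on the strip's end. The robot stood clear, touching nothing, and I saw nothing else on the bench moved, though I made no separate check of that.

Some checks went less well:
- **First landing too hard:** one touch on the key reached 28 N for a moment. That is under the 60 N bruise limit but above the 3 to 8 N asked for. Later presses were mostly 6 to 11 N.
- **Handle pushed too far:** the fingertip met resistance lower than I expected, so I pushed the handle slightly past level, with about 9 N at most. It came back level when I let go.
- **Last camera measurement was rough:** it put the strip's middle at (-0.5, 25.1) mm in the sled's frame, which fits. The strip's angle came out 2.6 deg off, but the outline was also too large (187 x 53 mm against 180 x 44), so I don't trust that angle. I relied on the gripper's angle, which was within 0.1 deg of the sled's, and on the contact with the fence.

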